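# Unbolt and open an enclosure's passive leaf, then fit a module on its rail

## Task

Draw the flush bolt on the closed leaf of the grey enclosure fully back, swing that leaf up and over until it stands open past upright, then set the black module fully down astride the free stretch of the mounting rail beneath it. The channel under the module goes over the rail, upright and squarely across it. Leave the other things on the bench alone.

Things in the scene. Friction and masses are not known exactly. Their poses are not given: they have to be found in the camera images.
- enclosure: Grey steel enclosure fixed on its back, mouth up. Origin: centre of the underside of its box (230 in x, 270 in y, 90 high, walls 4), z up. A solid end block, 24 more in x, 96 high, is on its -x end (nearest the robot). Two leaves 226 x 131 x 6 are hinged along x on top of its long sides: the +y one already stands open, the -y (passive) one is shut and bolted. Four grey units fill the rail at y > +20.
- active_leaf (a joint): Angle of the +y leaf, rad: starts open, 1.65 to 1.85 (1.57 = upright), held by a stiff hinge; hinge line at enclosure (0, +135, 90). Its free edge stands up to 221 above the enclosure's underside and leans up to 50 outwards.
- bolt (a joint): Slide of the bolt on the passive leaf, m: 0 = fully shot into the keeper on the end block, 0.022 = fully back. It moves along the enclosure's +x (away from the end block), needs about 3 N, stays where left, and is clear of the keeper beyond 0.012.
- bolt_lug (a point): Top centre of the bolt's upright lug, 12 in x, 16 in y, standing 23 above the leaf's top face; the lug is pushed or pinched. Leaf shut: at enclosure (-85 + bolt travel, -22, 119.5). The bolt's flat bar under it is 12 wide, 6 high. Two guide straps over the bar, 22 wide, 8 long, 8 high above the leaf, are centred at enclosure x -106 and -46.
- keeper (a point): The steel keeper bridge that takes the bolt's tongue: this point is on top of the end block under the bridge, at enclosure (-128, -22, 96). Bridge 20 in x, 36 in y, 10 high.
- passive_leaf (a joint): Angle of the passive leaf, rad: 0 = shut (flat on top), 1.57 = upright, 1.9 = its stop. The bolt holds it shut. A stiff hinge holds it at any angle; 7 to 9 N at the pull bar lifts it.
- passive_leaf_hinge (a point): On the passive leaf's hinge line at mid length: enclosure (0, -135, 90), level with the leaf's underside. The hinge line runs along the enclosure's x; opening lifts the +y edge.
- leaf_bar (a point): Middle of the round pull bar of the bow handle on the passive leaf: 10 dia, 80 long between its two posts, parallel to the hinge, 112 from the hinge along the leaf, its axis 41 above the leaf's underside (35 above its top face), 20 towards enclosure +x from mid length. The leaf's free edge is 19 beyond the bar. The bar can turn between the fingers as the leaf swings.
- rail_free (a point): Top of the mounting rail near the middle of its free stretch under the passive leaf: enclosure (0, -60, 40). The rail runs along the enclosure's y; its head is 35 wide in x, 8 thick, free from enclosure y -128 to +20. Axes as the enclosure's.
- module: Black module, 70 in its x, 36 in its y, 50 high (the top 15 are a nose only 44 long in x), about 0.15 kg. Origin: centre of the underside, z up. A channel 41 wide, 8 deep runs through the underside along its y. Seated, the channel's roof rests on the rail top: origin 8 below it, module y along the rail (either way round). It is gripped across its 36 width.
- solder_reel: Bystander: metal solder reel, 56 dia x 40 high. Origin at its underside.
- screwdriver: Bystander: screwdriver lying down, 170 long. Origin at its underside.
- amber_bottle: Bystander: amber glass bottle, 40 dia x 85 high. Origin at its underside.
- flux_jar: Bystander: low jar, 44 dia x 40 high. Origin at its underside.
- terminal_block: Bystander: small grey terminal block, 50 x 18 x 42 high: narrower than the module and not to be used. Origin at its underside.
- pliers: Bystander: pliers lying down, about 150 long. Origin at its underside.
- cleaner_tin: Bystander: open metal bowl, 68 dia x 35 high. Origin at its underside.
- drip_bottle: Bystander: thin clear bottle, 34 dia x 85 high. Origin at its underside.
Things that resemble listed ones, but are neither listed nor needed, are in the scene too. Leave any green look-alike of the module alone.

How it is judged (in metres and radians):
On the way, in this order (a step that is already met when the one before it is completed fails the run):
1. the bolt is drawn back clear of the keeper (at least 14 mm) with the leaf still shut (value of joint bolt above 0.014 m and value of joint passive_leaf below 0.1 rad), for 0.2 s.
2. the passive leaf stands open past upright (over 1.6 rad) (value of joint passive_leaf above 1.6 rad), for 0.2 s.
At the end, for the whole second after the job is handed in: Passive leaf over 1.6 rad; module at rest astride the free stretch of rail: origin 8 +-2.5 mm below the rail top, within 6 mm of its centre line and -55 to +65 mm of the stretch's middle, y axis within 0.2 rad of the rail, upright within 0.1 rad (value of joint passive_leaf above 1.6 rad and z of module in the frame of rail_free between -0.0105 and -0.0055 m and x of module in the frame of rail_free between -0.006 and 0.006 m and y of module in the frame of rail_free between -0.055 and 0.065 m and angle between the y axis of module and the y axis of rail_free, either way round below 0.2 rad and angle between module's own z axis and vertical below 0.1 rad and linear speed of module below 0.02 m/s); the robot touches nothing.
It fails at once if the leaf is forced up with the bolt still shot (value of joint passive_leaf between 0.06 and 0.4 rad and value of joint bolt below 0.009 m).
It fails at once if a bystander is moved by more than 40 mm (distance of any of solder_reel, screwdriver, amber_bottle, flux_jar, terminal_block, pliers, cleaner_tin, drip_bottle from where it was at the start of the episode above 0.04 m).
It also fails if it takes over 69 s, if anything falls off the work surface, if the arm or the gripper's body presses on something with over 40 N, if the wrist force passes 120 N, or if a joint passes its speed limit or range.

## Robot

A 6-joint arm with a two-finger parallel gripper is mounted at the origin on the work surface. World frame = base frame: x ahead of the robot, y to its left, z up, the work surface at z = 0. Lengths are in mm, angles in rad, forces in N, time in s.
With the tool pointing down it reaches from about 300 to 775 mm from the base axis. Payload 14.6 kg.
Tool frame: the origin (TCP) lies between the finger pads; the fingertips stand 19 mm ahead of it and the grasp point (between the pads) is the TCP; z points along the fingers, y is the line along which they close (so a half turn about z gives the same grasp; the last joint's range is limited). The gripper opens to 94 mm and grips with 3 to 60 N. Pads are 16 mm wide; open, the fingers measure 119 mm over their backs; the gripper's body (75 mm by 177 mm) begins 78 mm behind the grasp point.
Start: joints at [1.149, 0.3, 1.521, -0, 1.321, -0.067], TCP at [191.068, 515.735, 224.446] pointing down, gripper open.
Joint ranges: [-3.03, 3.03], [-0.79, 2.21], [0.23, 2.52], [-1.04, 4.18], [0, 3.07], [-2.55, 2.55]. Speed limits (rad/s): [2.22, 2.22, 2.57, 3.14, 3.14, 3.14].

## Interface

Orientations are given as [roll, pitch, yaw] about the fixed x, y, z axes, in that order (R = Rz(yaw) Ry(pitch) Rx(roll)).
In Python, from cell import monitor, imaging, job, find_in, trace gives the robot as it stands. The module is installed in compiled form; this text tells all that it offers.
- The arm moves only by the tool arm_command, never from a script. Its argument "steps" is a list of rows, each a list of 5 numbers: the opening, from 0 (shut) to 1 (fully open), then the shift along the tool's x, y, z in mm, then the turn about the tool's z in degrees. In form: [[gripper, dx, dy, dz, turn], ...]. A call has 1 to 20 rows; each row is the pose to reach, as a shift and turn from the pose commanded when the call began, along the tool's axes at that moment; what a row does not reach only later rows make up. A row lasts 1/8 s, in which the tool goes at most 62.5 mm and 10.7 degrees, less where a joint would pass 70% of its speed; a pose out of reach is approached as far as the arm can. A call with a gripper value outside its range is refused whole. The fingers move at their own pace and stop on an object; "force" is the grip in N (left out, the last holds). Time passes only in rows, so rows that repeat a pose let the fingers close. It gives the time, the measured TCP pose, the force, the opening and the grip force at its end, in the units of the state.
- monitor.read_state(): the state, without advancing time (a new reading comes with each control period).
- imaging.camera(name): name is "side" or "top"; returns a dict with "img" (400x640x3 uint8, red, green, blue), "mtx" (3x3 intrinsics, pixels), "view" (4x4, takes a point from world to camera coordinates). Camera axes: x right, y down, z forward; pixel columns grow to the right and rows downward; lengths in mm; the calibration is good to about 2 mm. A picture is of the moment at which its call begins. There is no depth.
- job.sign_off(): hands the job in; it is judged then, once.
Trained networks look in a picture, given as the dict that the camera call returned (one of the last four; its "shot" number tells which), for a name from the list of things; names that differ only in an ending like _2 or _b are one class to them, and where a whole thing is asked for, a point or a joint stands for the part that bears it (a point fixed in the world has none). Each returns a list of dicts, best first, with "p" (0 to 1); they miss things now and then, are a little off and sometimes report something else, mostly with a low value. They report only what shows in the picture. A call takes as long as a camera call. They do not tell look-alikes from the thing itself.
- find_in(picture, target): "rect" ([centre column, centre row, width, height] in pixels, round what is visible of it).
- trace(picture, target): "region" (400x640 bool, what is visible of it) and "rect" ([centre column, centre row, width, height] in pixels, round what is visible of it).
The state is a dict: "clock": time; "joints": joint angles; "qd": joint speeds; "effort": joint torques, N m; "eef_pos": TCP position; "eef_rot": TCP orientation; "wrist_force": force on the tool from outside, world axes, zero at the start; "moment": the same for the moment, N m; "finger_gap": finger opening in mm; "finger_force": force on a finger pad.
Only numpy, scipy, OpenCV 4.12 (cv2) and the standard library are available. Lean on these libraries where they do the work, as an engineer would, in place of code of your own. Each camera call takes 0.05 s, during which the arm holds its last target. There are 200 camera calls.

## Working session

There is one attempt and no reset: what is moved stays moved. The work goes in short steps, Python scripts to look and compute and a tool call to move; the robot and the scene stay as the last step left them, time stands still between calls to the robot, and variables do not carry over. Pictures are saved under pics/ and viewed, at most 10 in all, crops included, and the job is handed in when it is done.

Besides the shell and the picture viewer there is one more tool, called by a JSON object that holds its "op" and its "data", one argument or row to a line. arm_command: Moves the arm, as the interface text tells. Its arguments: {"type":"object","properties":{"steps":{"type":"array","items":{"type":"array","items":{"type":"number"}}},"force":{"type":"number"}},"required":["steps"]}

```bash
mkdir -p pics; cat > h.py <<'E'
import numpy as np, cv2
from cell import monitor, imaging, job, find_in, trace
def shot(n,save=None):
    c=imaging.camera(n)
    if save: cv2.imwrite('pics/'+save+'.png',c['img'][:,:,::-1])
    return c
def proj(c,P):
    P=np.atleast_2d(P); q=(c['view'][:3,:3]@P.T).T+c['view'][:3,3]; q=(c['mtx']@q.T).T; return q[:,:2]/q[:,2:]
def onz(c,uv,z):
    uv=np.atleast_2d(uv).astype(float); R=c['view'][:3,:3]; o=-R.T@c['view'][:3,3]
    d=(R.T@np.linalg.inv(c['mtx'])@np.c_[uv,np.ones(len(uv))].T).T
    return o+d*((z-o[2])/d[:,2])[:,None]
E
python3 - <<'E'
from h import *
t=shot('top','top0'); s=shot('side','side0')
for n,c in(('top',t),('side',s)):
    print(n,c['mtx'].tolist(),(-c['view'][:3,:3].T@c['view'][:3,3]).round(),c['view'][2,:3].round(2))
    for k in ['enclosure','bolt_lug','leaf_bar','keeper','rail_free','module','terminal_block','solder_reel','amber_bottle','flux_jar','cleaner_tin','drip_bottle','screwdriver','pliers']:
        print(k,[(round(d['p'],2),np.round(d['rect']).tolist()) for d in find_in(c,k)[:3]])
print(monitor.read_state())
E
```

```text
top [[430.6243508429358, 0.0, 319.77846780836563], [0.0, 430.6243508429358, 201.56918447463087], [0.0, 0.0, 1.0]] [ 386.  -14. 1228.] [ 0.11  0.01 -0.99]
enclosure [(0.69, [328.0, 193.0, 138.0, 104.0])]
bolt_lug [(0.63, [350.0, 216.0, 7.0, 28.0])]
leaf_bar [(0.7, [364.0, 183.0, 63.0, 98.0]), (0.32, [329.0, 192.0, 135.0, 110.0])]
keeper [(0.69, [329.0, 196.0, 139.0, 114.0])]
rail_free [(0.81, [329.0, 192.0, 136.0, 110.0])]
module [(0.71, [190.0, 207.0, 21.0, 26.0]), (0.69, [185.0, 257.0, 31.0, 28.0]), (0.6, [223.0, 231.0, 13.0, 27.0])]
terminal_block [(0.44, [191.0, 168.0, 13.0, 14.0])]
solder_reel [(0.67, [435.0, 255.0, 26.0, 18.0])]
amber_bottle [(0.83, [189.0, 141.0, 19.0, 18.0]), (0.68, [365.0, 185.0, 63.0, 88.0])]
flux_jar [(0.81, [222.0, 276.0, 16.0, 14.0])]
cleaner_tin [(0.92, [462.0, 152.0, 24.0, 25.0])]
drip_bottle [(0.62, [463.0, 185.0, 18.0, 21.0])]
screwdriver [(0.86, [221.0, 171.0, 10.0, 39.0])]
pliers [(0.76, [467.0, 227.0, 25.0, 46.0]), (0.24, [435.0, 253.0, 29.0, 19.0])]
side [[380.50120623306606, 0.0, 315.76319440486344], [0.0, 380.50120623306606, 203.32558537314864],
[... 954 characters left out ...]
 360.0, 58.0, 19.0])]
{'clock': 1.5, 'joints': array([ 1.14941350e+00,  2.99883218e-01,  1.52102984e+00, -2.03366600e-05,
        1.32070051e+00, -6.65519411e-02]), 'qd': array([-0.0004349 ,  0.00054504,  0.00202413, -0.00077242, -0.00118226,
        0.0007034 ]), 'effort': array([ 2.32297156e-03, -5.31653452e+01, -3.52915192e+01,  7.09627219e-02,
        2.13097787e-02, -5.80394357e-06]), 'eef_pos': array([191.06103478, 515.72408956, 224.44215503]), 'eef_rot': array([-3.14157048e+00,  1.82695584e-05,  2.78676681e+00]), 'wrist_force': array([ 0.28347226, -0.73197374, -0.66299176]), 'moment': array([-0.02844248,  0.01900435, -0.00635136]), 'finger_force': 0.0, 'finger_gap': 94.04008331563085}
```

View pics/top0.png

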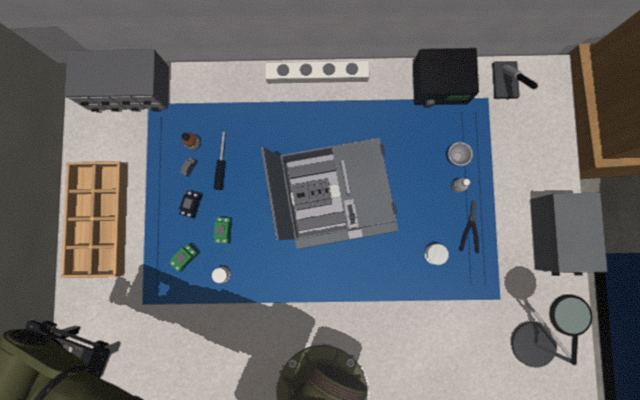

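View pics/side0.png

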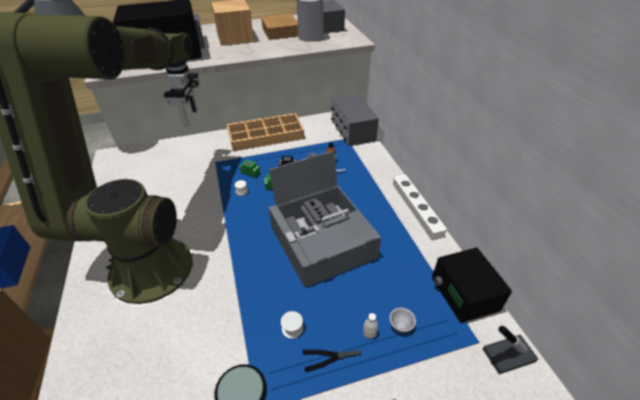

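```bash
python3 - <<'E'
from h import *
t=cv2.imread('pics/top0.png')
a=cv2.resize(t[130:255,255:405],None,fx=4,fy=4,interpolation=cv2.INTER_CUBIC)
b=cv2.resize(t[150:275,165:215],None,fx=4,fy=4,interpolation=cv2.INTER_CUBIC)
cv2.imwrite('pics/crop1.png',np.hstack([a,b]))
E
```

```text
(no output)
```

View pics/crop1.png

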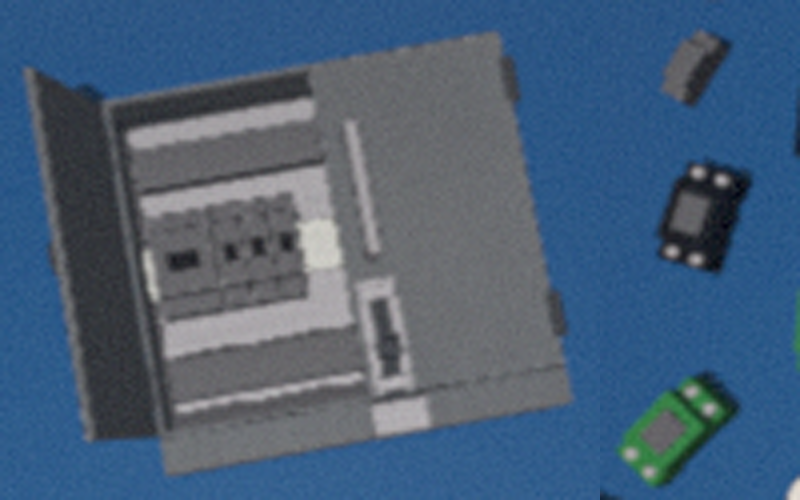

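The crop shows the shut leaf on the right, with the pull bar at crop (362,187), the bolt at (385,335) and the keeper at (402,415). The module candidates in the top view are black (190,204), green (185,257) and green (222,230). The grey terminal block is at (190,167). The black one at (190,204) fits the description. Next I fit the poses.

```bash
cat >> h.py <<'E'
def E2W(p,P):
    c,s=np.cos(p[2]),np.sin(p[2]); P=np.atleast_2d(P).astype(float)
    return np.c_[p[0]+c*P[:,0]-s*P[:,1],p[1]+s*P[:,0]+c*P[:,1],P[:,2]]
E
python3 - <<'E'
from h import *
from scipy.optimize import least_squares
t=shot('top');s=shot('side')
M=np.array([[-139,-135,96],[-139,135,96],[113,-135,96],[115,135,90],[-128,-22,106],[60,-23,134],[-20,-23,134]])
U=np.array([[572,400],[165,472],[497,32],[105,102],[402,415],[350,122],[373,252]])/4+[255,130]-.375
r=least_squares(lambda p:(proj(t,E2W(p,M))-U).ravel(),[400,-20,.2],loss='soft_l1')
p=r.x;print('enc',p,r.fun.reshape(-1,2).round(1).tolist())
for n,c in(('lug',[-85,-22,119.5]),('bar',[20,-23,131]),('rail',[0,-60,40]),('hinge',[0,-135,90])):print(n,E2W(p,[c]).round(1),proj(t,E2W(p,[c])).round(),proj(s,E2W(p,[c])).round())
for q in(t,s):
  d=trace(q,'enclosure')[0];print(d['rect'])
W=onz(t,np.array([[710,176],[683.5,254],[690,213]])/4+[15,150]-.375,38)
print(W.round(1), (W[0]+W[1])/2, np.arctan2(*(W[0]-W[1])[[1,0]]))
d=trace(t,'module')
for k in d[:3]:
  m=k['region'].astype(np.uint8); print(k['p'],np.round(k['rect']), cv2.minAreaRect(np.argwhere(m)[:,::-1].astype(np.float32)))
print(onz(t,[[190,207]],30))
E
```

```text
enc [548.54285736 -51.2581915    6.44577585] [[-0.0, 0.3], [0.3, 0.6], [0.3, -0.2], [-0.7, -0.3], [-0.4, -0.1], [0.2, 0.8], [0.2, -1.4]]
lug [[468.2 -86.7 119.5]] [[352. 217.]] [[304. 229.]]
bar [[572.  -70.7 131. ]] [[345. 176.]] [[335. 215.]]
rail [[ 558.3 -110.5   40. ]] [[358. 186.]] [[335. 246.]]
hinge [[ 570.4 -184.5   90. ]] [[387. 179.]] [[347. 252.]]
[328.6, 193.4, 137.9, 104.1]
[325.4, 218.3, 111.6, 135.8]
[[545.6 352.7  38. ]
 [491.2 370.2  38. ]
 [519.8 366.2  38. ]] [518.38198647 361.42770339  38.        ] -0.3113802886292634
0.64 [185. 259.  32.  29.] ((183.50001525878906, 257.0000305175781), (16.26345443725586, 28.991378784179688), 45.0)
0.58 [220. 231.  16.  28.] ((222.0034637451172, 229.95863342285156), (16.9412784576416, 24.99669075012207), 4.763641834259033)
0.56 [190. 205.  20.  26.] ((189.1905517578125, 203.91404724121094), (17.66449737548828, 25.31911277770996), 15.52410888671875)
[[508.92801498 360.44326498  30.        ]]
```

```bash
cat >> h.py <<'E'
ENC=[548.54,-51.26,0.1626]
from scipy.spatial.transform import Rotation as Ro
def need(W,yaw=None):
    s=monitor.read_state(); R=Ro.from_euler('xyz',s['eef_rot']).as_matrix()
    d=R.T@(np.ravel(W)-s['eef_pos']); y=s['eef_rot'][2]
    t=0 if yaw is None else -np.degrees((yaw-y+np.pi)%(2*np.pi)-np.pi)
    return d.round(1),round(t,1)
def needE(P,yaw=ENC[2]+np.pi): return need(E2W(ENC,[P]),yaw)
E
python3 -c "
from h import *
print(needE([-114,-22,200]),needE([-114,-22,128]))"
```

```text
(array([-444. , -483. ,   24.5]), np.float64(-29.6)) (array([-444. , -483. ,   96.5]), np.float64(-29.6))
```

{"op": "arm_command", "data": {
  "steps": [
    [0,-40,-43,-30,-3],
    [0,-80,-87,-30,-6],
    [0,-120,-130,-30,-9],
    [0,-160,-174,-30,-12],
    [0,-200,-217,-30,-15],
    [0,-240,-261,-30,-18],
    [0,-280,-304,-30,-21],
    [0,-320,-348,-30,-24],
    [0,-360,-391,-30,-27],
    [0,-400,-435,-20,-29.6],
    [0,-425,-462,0,-29.6],
    [0,-444,-483,30,-29.6],
    [0,-444,-483,50,-29.6],
    [0,-444,-483,50,-29.6],
    [0,-444,-483,50,-29.6]
  ],
  "force": 40
}}

```text
clock: 3.62
eef_pos: [439.9, -91.3, 175.4]
eef_rot: [-3.141, 0.001, -2.979]
wrist_force: [-0.8, -1.1, 0.8]
finger_gap: 0.7
finger_force: 0.0
```

```bash
python3 - <<'E'
from h import *
print(needE([-114,-22,128]),needE([-78,-22,128]))
c=shot('top');s=shot('side')
a=cv2.resize(c['img'][170:250,300:400],None,fx=4,fy=4,interpolation=2);b=cv2.resize(s['img'][190:270,270:370],None,fx=4,fy=4,interpolation=2)
cv2.imwrite('pics/p2.png',np.hstack([a,b])[:,:,::-1])
E
```

```text
(array([ 0.4, -0. , 47.4]), np.float64(-0.0)) (array([-35.6,  -0. ,  47.5]), np.float64(-0.0))
```

View pics/p2.png

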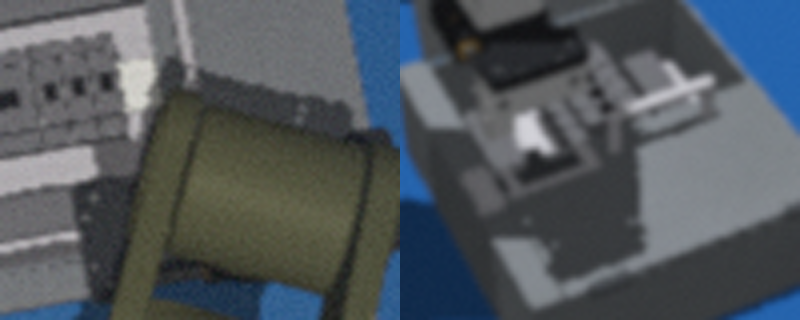

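The arm hides the bolt from the top camera. The side view shows the gripper behind the bolt, to its left. The fit is tight, so I descend and push.

{"op": "arm_command", "data": {
  "steps": [
    [0,0,0,25,0],
    [0,0,0,40,0],
    [0,0,0,47,0],
    [0,0,0,47,0],
    [0,-8,0,47,0],
    [0,-14,0,47,0],
    [0,-19,0,47,0],
    [0,-24,0,47,0],
    [0,-24,0,47,0]
  ]
}}

```text
clock: 4.85
eef_pos: [463.7, -87.5, 127.4]
eef_rot: [3.142, 0.0, -2.98]
wrist_force: [-0.1, 0.1, 0.0]
finger_gap: 0.5
finger_force: 0.0
```

```bash
python3 -c "
from h import *
print(needE([-78,-22,128]))
s=shot('side');print([(d['p'],d['rect']) for d in find_in(s,'bolt_lug')[:2]])
for b in(0,.012,.022): print(proj(s,E2W(ENC,[-85+b*1e3,-22,108])))"
```

```text
(array([-11.6,  -0. ,  -0.6]), np.float64(-0.0))
[(0.44, [309.4, 232.3, 13.0, 6.7])]
[[303.85391807 231.63160109]]
[[307.52411155 230.31054536]]
[[310.56429234 229.21625748]]
```

{"op": "arm_command", "data": {
  "steps": [
    [0,-5,0,0,0],
    [0,-9,0,0,0],
    [0,-12,0,0,0]
  ]
}}

```text
clock: 5.32
eef_pos: [474.2, -85.7, 127.2]
eef_rot: [3.141, -0.003, -2.98]
wrist_force: [-23.6, -4.8, 15.2]
finger_gap: 0.3
finger_force: 12.0
```

```bash
python3 -c "
from h import *
s=shot('side');print(needE([-76,-22,128]),monitor.read_state()['wrist_force']);print([(d['p'],d['rect']) for d in find_in(s,'bolt_lug')[:2]])
cv2.imwrite('pics/p3.png',cv2.resize(s['img'][200:265,270:370],None,fx=6,fy=6,interpolation=2)[:,:,::-1])"
```

```text
(array([-3.1, -0.1, -0.7]), np.float64(-0.0)) [-13.90619167  -1.87847403   8.33824551]
[(0.42, [308.8, 230.6, 19.6, 5.8])]
```

View pics/p3.png

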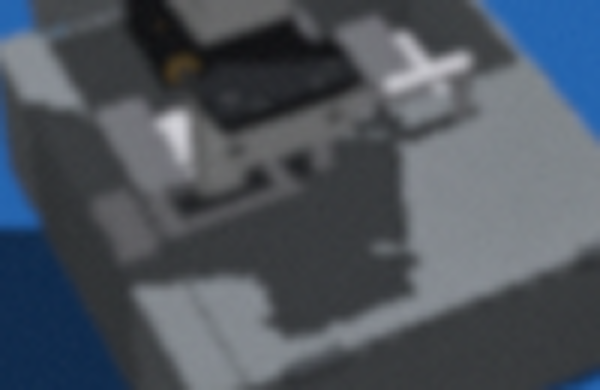

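The side view shows the fingers against the lug. The 24 N force at the expected travel end points to the bolt's stop. I back off, lift and check.

{"op": "arm_command", "data": {
  "steps": [
    [0,-5,0,0,0],
    [0,-5,0,-30,0],
    [0,-5,0,-80,0],
    [0.5,-55,0,-90,0],
    [0.5,-96,0,-90,0],
    [0.5,-96,0,-90,0]
  ]
}}

```text
clock: 6.18
eef_pos: [571.5, -69.6, 216.6]
eef_rot: [3.141, 0.0, -2.979]
wrist_force: [-0.7, 0.5, -0.6]
finger_gap: 27.1
finger_force: 0.0
```

```bash
python3 -c "
from h import *
s=shot('side');print(needE([20,-23,131]),monitor.read_state()['wrist_force'], monitor.read_state()['finger_gap']);print([(d['p'],d['rect']) for d in find_in(s,'bolt_lug')[:2]])
print(proj(s,E2W(ENC,[[-20,-23,131],[60,-23,131],[-85,-22,119.5],[-63,-22,119.5],[-128,-22,106]])))
cv2.imwrite('pics/p4.png',cv2.resize(s['img'][190:265,270:370],None,fx=7,fy=7,interpolation=2)[:,:,::-1])"
```

```text
(array([-1.5, -1.1, 85.7]), np.float64(-0.0)) [-0.31688092  0.7464922  -0.25634919] 31.22480532225606
[(0.67, [311.1, 222.9, 23.6, 9.8])]
[[323.58381805 219.40969352]
 [347.10488621 211.05287286]
 [303.70901521 228.96061542]
 [310.46664497 226.54468102]
 [290.54347402 236.89793035]]
```

View pics/p4.png

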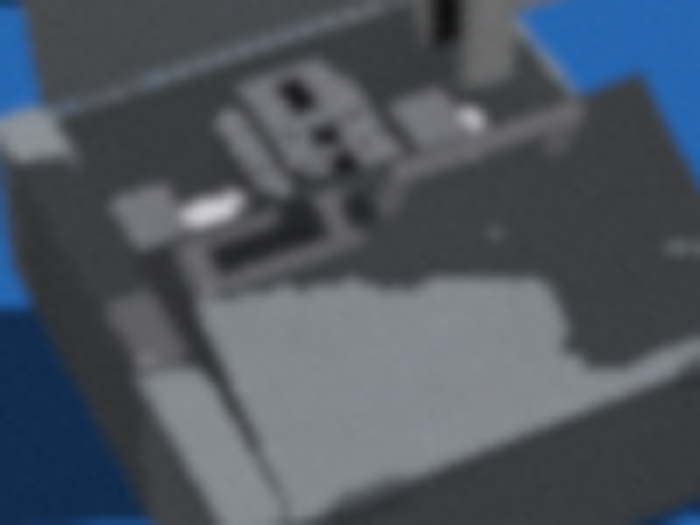

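```bash
python3 -c "
from h import *
s=shot('side');a=cv2.imread('pics/side0.png');b=s['img'][:,:,::-1]
P=np.array([[-20,-23,131],[60,-23,131],[-85,-22,119.5],[-63,-22,119.5],[-113,-4,96],[113,-4,96],[-113,-135,96],[-113,-70,96]])
o=[]
for im in(a,b):
  z=cv2.resize(im[195:255,275:355],None,fx=5,fy=5,interpolation=2)
  for q in proj(s,E2W(ENC,P)): cv2.circle(z,tuple(int(v) for v in ((q+.5-[275,195])*5)),2,(0,0,255),-1)
  o.append(z)
cv2.imwrite('pics/p5.png',np.hstack(o))
print(monitor.read_state()['eef_pos'],proj(s,[monitor.read_state()['eef_pos']]))"
```

```text
[569.4626624  -70.19550549 217.30188415] [[335.15034365 193.67983622]]
```

View pics/p5.png

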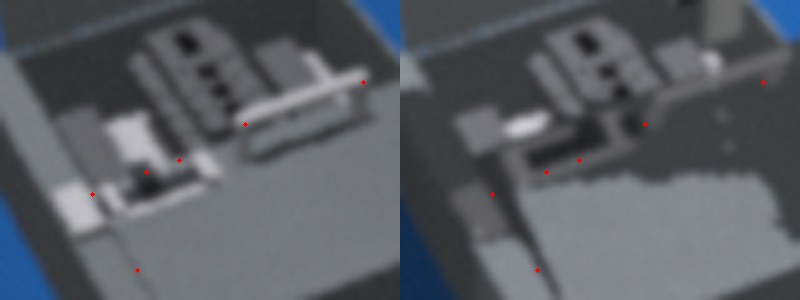

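The side crops show that the leaf rose slightly. My "back-off" went the wrong way and pressed on the lug while lifting, and that lift also proves the bolt is clear. I estimate the leaf angle from the bar. Then I'll grip the bar, press the leaf shut for a moment so step 1 is certain, and swing it open.

```bash
python3 -c "
from h import *
s=shot('side')
for th in(0,.1,.15,.2,.25,.3,.4):
  b=[20,-135+119.3*np.cos(.351+th),90+119.3*np.sin(.351+th)];f=[-113,-135+131*np.cos(th)-6*np.sin(th),96+131*np.sin(th)]
  print(th,np.round(b),(5*(proj(s,E2W(ENC,[b,f]))+.5-[275,195])).round())
d=find_in(s,'leaf_bar');print([(k['p'],k['rect']) for k in d[:2]])
print(needE([20,-34,153]))"
```

```text
0 [ 20. -23. 131.] [[305. 103.]
 [ 93. 195.]]
0.1 [ 20. -28. 142.] [[309.  95.]
 [ 92. 181.]]
0.15 [ 20. -30. 147.] [[311.  92.]
 [ 92. 175.]]
0.2 [ 20. -33. 152.] [[314.  88.]
 [ 93. 169.]]
0.25 [ 20. -37. 157.] [[317.  86.]
 [ 93. 164.]]
0.3 [ 20. -40. 162.] [[320.  84.]
 [ 94. 158.]]
0.4 [ 20. -48. 171.] [[326.  80.]
 [ 96. 149.]]
[(0.9, [335.2, 231.9, 84.6, 60.1])]
(array([ -2.5, -11.8,  64.7]), np.float64(-0.1))
```

{"op": "arm_command", "data": {
  "steps": [
    [0.6,-2,-15,20,0],
    [0.6,-2,-15,45,0],
    [0.6,-2,-15,58,0],
    [0.6,-2,-15,58,0],
    [0.1,-2,-15,58,0],
    [0,-2,-15,58,0],
    [0,-2,-15,58,0],
    [0,-2,-15,58,0]
  ],
  "force": 15
}}

```text
clock: 7.42
eef_pos: [574.1, -81.2, 160.1]
eef_rot: [3.136, 0.0, -2.978]
wrist_force: [-4.6, 23.4, 4.6]
finger_gap: 37.3
finger_force: 15.0
```

```bash
python3 -c "
from h import *
s=shot('side');print(needE([20,-23,131]),monitor.read_state())
cv2.imwrite('pics/p6.png',cv2.resize(s['img'][185:260,270:370],None,fx=7,fy=7,interpolation=2)[:,:,::-1])"
```

```text
(array([ 0.4, 10.5, 29.2]), np.float64(0.0)) {'clock': 7.475, 'joints': array([-0.20599717,  0.42433175,  1.5067575 ,  0.00576153,  1.21231605,
       -1.94210631]), 'qd': array([ 0.00073897,  0.00047711, -0.00022876,  0.00049189, -0.00085264,
        0.00102891]), 'effort': array([-1.28197342e+01, -5.67558467e+01, -3.61254537e+01, -5.60675696e+00,
       -2.41812408e+00, -1.37525474e-02]), 'eef_pos': array([574.07400891, -81.18177618, 160.10914996]), 'eef_rot': array([ 3.13590881e+00,  2.62069455e-04, -2.97830693e+00]), 'wrist_force': array([-5.27077904, 23.10400987,  4.39912751]), 'moment': array([4.76967938, 0.82851115, 0.01173057]), 'finger_force': 15.001352839171886, 'finger_gap': 37.42246589464444}
```

View pics/p6.png

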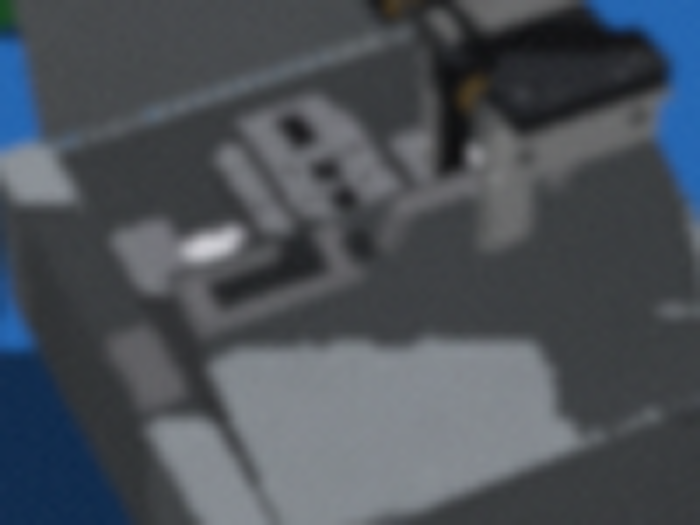

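The +y finger met the bar first, which puts the leaf at about 0.05–0.1 rad, lower than I estimated. I re-centre on the bar and grip again.

{"op": "arm_command", "data": {
  "steps": [
    [0.5,0,4,0,0],
    [0.5,0,10,4,0],
    [0.5,0,12,10,0],
    [0,0,12,10,0],
    [0,0,12,10,0],
    [0,0,12,10,0],
    [0,0,12,10,0]
  ],
  "force": 15
}}

```text
clock: 8.35
eef_pos: [572.4, -75.4, 147.8]
eef_rot: [-3.139, -0.001, -2.981]
wrist_force: [10.8, -19.9, -17.4]
finger_gap: 36.0
finger_force: 15.1
```

```bash
python3 -c "
from h import *
print(needE([20,-23,131]),monitor.read_state()['wrist_force'],monitor.read_state()['moment'])"
```

```text
(array([-0.4,  4.7, 16.8]), np.float64(-0.1)) [ 10.83592528 -19.90162203 -17.39814931] [-2.66500257 -1.57367261  0.11238362]
```

A 36 mm gap both times, with opposite side forces, means I was straddling the bar and the leaf's free edge. That puts the leaf at about 0.35 rad and the bar at about enclosure (20,-44,167). I go up and re-grip there.

{"op": "arm_command", "data": {
  "steps": [
    [0.5,0,0,0,0],
    [0.5,0,-3,-14,0],
    [0.5,0,-15,-20,0],
    [0.5,0,-15,-20,0],
    [0,0,-15,-20,0],
    [0,0,-15,-20,0],
    [0,0,-15,-20,0],
    [0,0,-15,-20,0]
  ],
  "force": 15
}}

```text
clock: 9.35
eef_pos: [574.8, -87.6, 169.3]
eef_rot: [-3.141, -0.0, -2.98]
wrist_force: [2.3, -10.9, -7.6]
finger_gap: 10.6
finger_force: 6.1
```

```bash
python3 -c "
from h import *
print(needE([20,-23,131]),monitor.read_state()['wrist_force'],monitor.read_state()['finger_gap'])"
```

```text
(array([-0. , 17.1, 38.3]), np.float64(-0.0)) [  2.32845155 -10.92409942  -7.60506657] 10.586961811962746
```

{"op": "arm_command", "data": {
  "steps": [
    [0,0,4,5,0],
    [0,0,7,10,0],
    [0,0,10,16,0],
    [0,0,13,21,0],
    [0,0,15,27,0],
    [0,0,17,31,0],
    [0,0,17,32,0],
    [0,0,17,32,0],
    [0,0,17,32,0]
  ],
  "force": 35
}}

```text
clock: 10.48
eef_pos: [572.1, -70.3, 137.3]
eef_rot: [3.141, 0.0, -2.98]
wrist_force: [3.7, 4.0, -0.2]
finger_gap: 9.0
finger_force: 35.0
```

```bash
python3 -c "
from h import *
print(needE([20,-23,131]),monitor.read_state()['wrist_force'],monitor.read_state()['finger_gap'])
s=shot('side');cv2.imwrite('pics/p7.png',cv2.resize(s['img'][185:260,270:370],None,fx=7,fy=7,interpolation=2)[:,:,::-1])"
```

```text
(array([ 0.2, -0.4,  6.3]), np.float64(-0.0)) [ 3.72283935  4.03419558 -0.22500134] 8.990207298388647
```

View pics/p7.png

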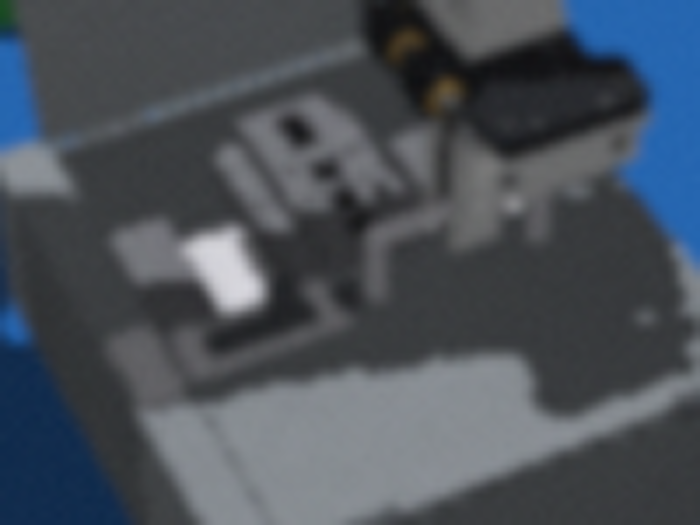

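The leaf is flat again and the bar is in the grip. I re-seat the grip slightly lower and work out the arc.

{"op": "arm_command", "data": {
  "steps": [
    [0.3,0,0,0,0],
    [0.3,0,0,5,0],
    [0,0,0,5,0],
    [0,0,0,5,0],
    [0,0,0,5,0]
  ],
  "force": 40
}}

```text
clock: 11.15
eef_pos: [571.9, -70.4, 132.4]
eef_rot: [3.141, -0.0, -2.98]
wrist_force: [-1.0, 4.4, -0.4]
finger_gap: 8.6
finger_force: 40.0
```

```bash
python3 -c "
from h import *
print(needE([20,-23,131]))
print([[0,0,round(119.3*(np.cos(.351+t)-np.cos(.351))),-round(119.3*(np.sin(.351+t)-np.sin(.351))),0] for t in np.linspace(0,1.8,19)[1:]])"
```

```text
(array([-0.1, -0.4,  1.4]), np.float64(-0.0))
[[0, 0, -5, -11, 0], [0, 0, -10, -21, 0], [0, 0, -17, -31, 0], [0, 0, -25, -40, 0], [0, 0, -33, -49, 0], [0, 0, -43, -56, 0], [0, 0, -53, -63, 0], [0, 0, -63, -68, 0], [0, 0, -75, -72, 0], [0, 0, -86, -75, 0], [0, 0, -98, -77, 0], [0, 0, -110, -78, 0], [0, 0, -122, -78, 0], [0, 0, -133, -76, 0], [0, 0, -145, -74, 0], [0, 0, -156, -70, 0], [0, 0, -167, -65, 0], [0, 0, -177, -59, 0]]
```

{"op": "arm_command", "data": {
  "steps": [
    [0,0,-5,-11,0],
    [0,0,-10,-21,0],
    [0,0,-17,-31,0],
    [0,0,-25,-40,0],
    [0,0,-33,-49,0],
    [0,0,-43,-56,0],
    [0,0,-53,-63,0],
    [0,0,-63,-68,0],
    [0,0,-75,-72,0],
    [0,0,-86,-75,0],
    [0,0,-98,-77,0],
    [0,0,-110,-78,0],
    [0,0,-122,-78,0],
    [0,0,-133,-76,0],
    [0,0,-145,-74,0],
    [0,0,-156,-70,0],
    [0,0,-167,-65,0],
    [0,0,-176,-60,0],
    [0,0,-176,-60,0],
    [0,0,-176,-60,0]
  ]
}}

```text
clock: 13.65
eef_pos: [600.3, -244.9, 192.5]
eef_rot: [-3.141, -0.0, -2.98]
wrist_force: [1.0, -4.3, -0.7]
finger_gap: 8.5
finger_force: 40.0
```

```bash
python3 -c "
from h import *
print(needE([20,-23-176,131+60]))
t=shot('top');cv2.imwrite('pics/p8.png',np.hstack([cv2.resize(t['img'][120:260,240:440],None,fx=2,fy=2),cv2.resize(shot('side')['img'][130:270,250:450],None,fx=2,fy=2)])[:,:,::-1])"
```

```text
(array([-0.3,  0.5,  1.5]), np.float64(-0.1))
```

View pics/p8.png

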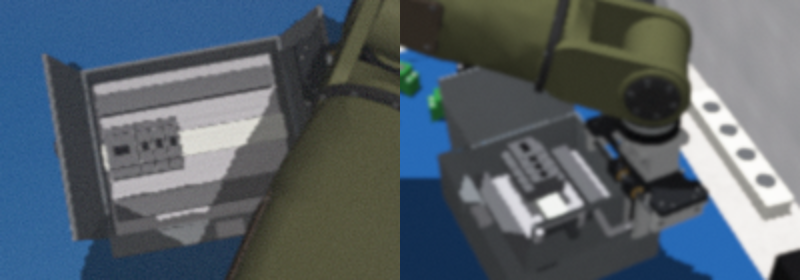

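The leaf stands open at about 1.78 rad. I release, rise and refine the module from its four bright screws and grey label.

{"op": "arm_command", "data": {
  "steps": [
    [0.22,0,0,0,0],
    [0.22,0,0,0,0],
    [0.22,0,0,0,0],
    [0.22,0,0,-30,0],
    [0.22,0,0,-70,0],
    [0.22,0,0,-110,0],
    [0.22,0,0,-110,0]
  ]
}}

```text
clock: 14.62
eef_pos: [601.0, -244.6, 305.9]
eef_rot: [-3.139, 0.005, -2.98]
wrist_force: [-0.0, 0.0, -0.6]
finger_gap: 20.8
finger_force: 0.0
```

```bash
cat > mod.py <<'E'
from h import *
t=shot('top'); z=cv2.resize(t['img'][185:225,170:212],None,fx=8,fy=8,interpolation=2).astype(int)
g=z.min(2)
for name,lo,hi,h in(('white',150,256,36),('label',75,140,50)):
    n,l,st,ce=cv2.connectedComponentsWithStats(((g>=lo)&(g<hi)).astype(np.uint8))
    for i in range(1,n):
        if st[i,4]>60: uv=(ce[i]+.5)/8-.5+[170,185]; print(name,st[i,4],uv.round(1),onz(t,[uv],h)[0].round(1))
blk=(z.max(2)<60).astype(np.uint8)
n,l,st,ce=cv2.connectedComponentsWithStats(blk)
k=1+np.argmax(st[1:,4]); print('black',st[k],(ce[k]/8+[170,185]).round(1))
print(monitor.read_state()['eef_pos'])
E
python3 mod.py
```

```text
white 192 [188.9 192.7] [548.7 362.3  36. ]
white 186 [194.9 194.6] [543.1 345.5  36. ]
white 168 [182.5 212.4] [493.5 379.3  36. ]
white 187 [188.5 214.4] [487.7 362.3  36. ]
label 578 [189.  192.6] [546.9 357.6  50. ]
label 532 [195.  194.6] [541.2 340.8  50. ]
label 4521 [187.1 202.9] [518.3 362.5  50. ]
label 597 [182.5 212.4] [492.2 374.6  50. ]
label 581 [188.4 214.5] [486.3 358.2  50. ]
black [   83    55   175   206 14532] [192.2 204.6]
[ 600.61675443 -244.47693323  303.47507772]
```

```bash
python3 -c "
from h import *
print(need([518.2,362.4,38],np.pi-.30))"
```

```text
(array([-16.1, 612.5, 264.8]), np.float64(26.5))
```

{"op": "arm_command", "data": {
  "steps": [
    [0.65,0,50,0,2],
    [0.65,-5,100,0,4],
    [0.65,-10,150,0,6],
    [0.65,-15,200,0,9],
    [0.65,-16,250,0,12],
    [0.65,-16,300,0,14],
    [0.65,-16,350,0,16],
    [0.65,-16,400,0,18],
    [0.65,-16,450,0,20],
    [0.65,-16,500,20,22],
    [0.65,-16,550,50,25],
    [0.65,-16,590,90,26.5],
    [0.65,-16,612,140,26.5],
    [0.65,-16,612,180,26.5],
    [0.65,-16,612,180,26.5],
    [0.65,-16,612,180,26.5]
  ]
}}

```text
clock: 16.68
eef_pos: [518.1, 362.1, 123.8]
eef_rot: [3.141, 0.001, 2.841]
wrist_force: [1.0, -0.5, 0.5]
finger_gap: 61.1
finger_force: 0.0
```

```bash
python3 -c "
from h import *
print(need([518.2,362.4,38],np.pi-.30),monitor.read_state()['finger_gap'])"
```

```text
(array([ 0. ,  0.3, 85.8]), np.float64(-0.1)) 61.07442830179972
```

{"op": "arm_command", "data": {
  "steps": [
    [0.65,0,0,30,0],
    [0.65,0,0,60,0],
    [0.65,0,0,80,0],
    [0.65,0,0,86,0],
    [0.65,0,0,86,0],
    [0.2,0,0,86,0],
    [0.2,0,0,86,0],
    [0.2,0,0,86,0],
    [0.2,0,0,86,0]
  ],
  "force": 20
}}

```text
clock: 17.8
eef_pos: [517.7, 362.2, 36.9]
eef_rot: [3.141, 0.0, 2.841]
wrist_force: [-0.9, 0.3, 3.4]
finger_gap: 35.8
finger_force: 20.0
```

```bash
python3 -c "
from h import *
s=monitor.read_state();print(s['eef_pos'],s['finger_gap'],s['finger_force'],s['wrist_force'],s['moment'])
print(needE([0,-30,300]),needE([0,-30,70]))"
```

```text
[517.72503841 362.15109166  36.91393014] 35.75959487904706 19.99440148472786 [-0.92773861  0.33210764  3.43186996] [-0.15439088  0.18984004 -0.08966533]
(array([-165.4, -412.5, -263.2]), np.float64(-26.5)) (array([-165.3, -412.6,  -33.2]), np.float64(-26.5))
```

{"op": "arm_command", "data": {
  "steps": [
    [0.2,0,0,-30,0],
    [0.2,0,0,-80,0],
    [0.2,0,0,-140,0],
    [0.2,0,0,-200,0],
    [0.2,0,0,-250,0],
    [0.2,-5,-15,-263,0],
    [0.2,-20,-50,-263,-3],
    [0.2,-35,-90,-263,-6],
    [0.2,-52,-130,-263,-9],
    [0.2,-68,-170,-263,-12],
    [0.2,-84,-210,-263,-15],
    [0.2,-100,-250,-263,-18],
    [0.2,-116,-290,-263,-21],
    [0.2,-132,-330,-263,-24],
    [0.2,-148,-370,-263,-26.5],
    [0.2,-160,-400,-263,-26.5],
    [0.2,-165,-412,-250,-26.5],
    [0.2,-165,-412,-230,-26.5],
    [0.2,-165,-412,-230,-26.5],
    [0.2,-165,-412,-230,-26.5]
  ]
}}

```text
clock: 20.3
eef_pos: [553.1, -79.9, 266.5]
eef_rot: [3.142, -0.0, -2.979]
wrist_force: [0.7, -0.5, -0.2]
finger_gap: 36.3
finger_force: 20.0
```

```bash
cat > inhand.py <<'E'
from h import *
s=monitor.read_state(); print(s['finger_gap'],s['wrist_force'].round(1),needE([0,-30,70]))
c=shot('side'); s=monitor.read_state()
R=Ro.from_euler('xyz',s['eef_rot']).as_matrix()
for d in trace(c,'module')[:3]: print(round(d['p'],2),np.round(d['rect'],1))
# expected box of the held module, bottom 37 below the TCP
P=np.array([[x,y,z] for x in(-35,35) for y in(-18,18) for z in(2,37)]+[[x,y,-13] for x in(-22,22) for y in(-18,18)],float)
q=proj(c,s['eef_pos']+P@R.T); a,b=q.min(0),q.max(0); print('exp',((a+b)/2).round(1),(b-a).round(1))
E
python3 inhand.py
```

```text
36.34165962438402 [ 0.7 -0.5 -0.2] (array([-1.000e-01, -1.000e+00,  1.965e+02]), np.float64(-0.0))
0.64 [250.2 167.7  19.4  18.3]
exp [331.  187.6] [28.7 27.4]
```

{"op": "arm_command", "data": {
  "steps": [
    [0.2,0,-1,40,0],
    [0.2,0,-1,80,0],
    [0.2,0,-1,120,0],
    [0.2,0,-1,150,0],
    [0.2,0,-1,170,0],
    [0.2,0,-1,180,0],
    [0.2,0,-1,184,0],
    [0.2,0,-1,184,0]
  ]
}}

```text
clock: 21.4
eef_pos: [553.6, -81.4, 83.0]
eef_rot: [-3.141, 0.001, -2.98]
wrist_force: [-0.4, -0.6, -1.3]
finger_gap: 35.7
finger_force: 20.0
```

{"op": "arm_command", "data": {
  "steps": [
    [0.2,0,0,3,0],
    [0.2,0,0,6,0],
    [0.2,0,0,9,0],
    [0.2,0,0,11,0],
    [0.2,0,0,11,0]
  ]
}}

```text
clock: 22.02
eef_pos: [553.2, -81.3, 71.2]
eef_rot: [3.141, -0.0, -2.98]
wrist_force: [-0.4, -0.4, -1.5]
finger_gap: 35.8
finger_force: 20.0
```

```bash
python3 inhand.py
```

```text
35.8006722448853 [-0.4 -0.4 -1.5] (array([-0.2,  0.4,  1.2]), np.float64(-0.0))
0.54 [249.2 168.3  15.9  15.8]
0.53 [324.4 233.2  13.4  18.1]
exp [330.5 235.9] [25.5 24.7]
```

The module's underside is about 6 mm below the rail top with no contact force, so the channel is astride. I lower the last bit.

{"op": "arm_command", "data": {
  "steps": [
    [0.2,0,0,1,0],
    [0.2,0,0,2,0],
    [0.2,0,0,3,0],
    [0.2,0,0,3.5,0],
    [0.2,0,0,3.5,0]
  ]
}}

```text
clock: 22.75
eef_pos: [553.3, -81.3, 68.8]
eef_rot: [-3.141, 0.0, -2.98]
wrist_force: [-6.4, 1.5, 10.4]
finger_gap: 35.8
finger_force: 20.0
```

Contact came at the expected height. I release and rise clear.

{"op": "arm_command", "data": {
  "steps": [
    [0.5,0,0,3,0],
    [0.5,0,0,3,0],
    [0.5,0,0,3,0],
    [0.5,0,0,-10,0],
    [0.5,0,0,-40,0],
    [0.5,0,0,-90,0],
    [0.5,0,0,-150,0],
    [0.5,0,0,-210,0],
    [0.5,60,0,-240,0],
    [0.5,120,0,-240,0],
    [0.5,170,0,-240,0],
    [0.5,170,0,-240,0]
  ]
}}

```text
clock: 24.25
eef_pos: [383.6, -108.9, 309.6]
eef_rot: [-3.14, 0.003, -2.981]
wrist_force: [-0.1, -0.1, 0.0]
finger_gap: 46.9
finger_force: 0.0
```

```bash
python3 - <<'E'
from h import *
s=monitor.read_state();print(s['eef_pos'],s['finger_gap'],s['wrist_force'])
Y=-30
for v in('top','side'):
    c=shot(v)
    for d in trace(c,'module')[:4]: print(v,round(d['p'],2),np.round(d['rect'],1))
    P=np.array([[x,Y+y,z] for x in(-35,35) for y in(-18,18) for z in(32,67)]+[[x,Y+y,82] for x in(-22,22) for y in(-18,18)],float)
    q=proj(c,E2W(ENC,P));a,b=q.min(0),q.max(0);print('exp',((a+b)/2).round(1),(b-a).round(1))
    for k in ['leaf_bar']: print(k,[(round(d['p'],2),np.round(d['rect'])) for d in find_in(c,k)[:2]])
    if v=='top':
        o=np.floor(a).astype(int)-4;e=np.ceil(b).astype(int)+4
        z=cv2.resize(c['img'][o[1]:e[1],o[0]:e[0]],None,fx=8,fy=8,interpolation=2).min(2)
        for lo,hi,h in((140,256,68),(70,140,82)):
            n,l,st,ce=cv2.connectedComponentsWithStats(((z>=lo)&(z<hi)).astype(np.uint8))
            for i in range(1,n):
                if 60<st[i,4]<8000:
                    W=onz(c,[(ce[i]+.5)/8-.5+o],h)[0]; w=W[:2]-ENC[:2];k=ENC[2];print(h,st[i,4],np.round([w@[np.cos(k),np.sin(k)],w@[-np.sin(k),np.cos(k)]],1))
E
```

```text
[ 383.55939522 -108.93502673  309.63623102] 46.86194117592179 [-0.08797218 -0.12731989  0.0030531 ]
top 0.94 [220.1 231.9  16.   27.8]
top 0.63 [183.1 258.4  28.4  30.2]
top 0.56 [348.9 187.4  14.2  24.4]
top 0.56 [342.9 184.4 162.2 125.9]
exp [347.7 187.6] [18.2 28.8]
leaf_bar [(0.76, array([401., 172.,  41., 100.]))]
68 175 [ 29.6 -40.5]
68 171 [ 29.6 -22.1]
68 224 [-28.2 -21.8]
82 1358 [ 48.8 -13.4]
82 4945 [  0.5 -31.2]
82 309 [-30.2 -38.8]
82 631 [-29.7 -20.9]
side 0.68 [249.1 168.6  19.   21.1]
side 0.46 [329.6 232.7  19.3  15.7]
exp [330.4 236.3] [25.4 24.6]
leaf_bar [(0.68, array([352., 242.,  81.,  50.]))]
```

```bash
python3 - <<'E'
from h import *
c=shot('top');s=shot('side')
for th in(1.5,1.6,1.7,1.8,1.9):
    f=lambda x,r,h:[x,-135+r*np.cos(th)-h*np.sin(th),90+r*np.sin(th)+h*np.cos(th)]
    P=E2W(ENC,[f(x,r,h) for x in(-113,113) for r in(0,131) for h in(0,6)]+[f(x,112,46) for x in(-20,60)])
    for v in(c,s):
        q=proj(v,P);a,b=q.min(0),q.max(0);print(th,((a+b)/2).round(),(b-a).round())
E
```

```text
1.5 [395. 172.] [32. 96.]
1.5 [347. 236.] [76. 63.]
1.6 [397. 172.] [36. 97.]
1.6 [349. 238.] [76. 60.]
1.7 [399. 171.] [40. 98.]
1.7 [351. 239.] [78. 57.]
1.8 [401. 171.] [44. 98.]
1.8 [352. 241.] [81. 53.]
1.9 [402. 171.] [47. 99.]
1.9 [353. 243.] [83. 50.]
```

The leaf reads about 1.8 rad in both views, and the module sits square within 1 mm of the rail's centre line. I hand in the job.

```bash
python3 -c "
from h import *
print(job.sign_off())"
```

```text
the job is handed in; nothing more can be done
None
```

I handed the job in: the bolt is drawn back, the leaf stands open at about 1.8 rad, and the module is seated squarely astride the rail. One slip: after drawing the bolt I pressed on its lug while lifting, which raised the leaf to about 0.3 rad, so I closed it again before the full swing.

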